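Press a pot shut: three clicks, and hold

ROBOT

A 7-joint arm with a two-finger parallel gripper is mounted at the origin on a cart in front of the work surface, level with it; the furniture and walls round the work are solid. World frame = base frame: x ahead of the robot, y to its left, z up, the work surface at z = 0. Lengths are in m, angles in rad, forces in N, time in s.
With the tool pointing down it reaches from about 0.4 to 0.9 m from the base axis. Payload 5.6 kg.
Tool frame: the origin (TCP) lies at the very end of the fingers, on their centre line; the grasp point (between the pads) lies 19 mm behind it; z points along the fingers, y is the line along which they close (so a half turn about z gives the same grasp; the last joint's range is limited). The gripper opens to 92 mm and grips with 3 to 60 N. Pads are 20 mm wide; open, the fingers measure 128 mm over their backs; the gripper's body (75 mm by 189 mm) begins 69 mm behind the grasp point.
Start: joints at [-1.38, 0.468, -0.012, 1.603, 0.006, 1.071, -0.056], TCP at [0.151, 0.632, 0.215] pointing down, gripper open.
Joint ranges: [-2.53, 2.53], [-0.31, 2.02], [-1.57, 1.55], [0.28, 2.44], [-1.29, 4.43], [0.15, 1.84], [-2.92, 2.92]. Speed limits (rad/s): [2.57, 2.57, 3.14, 3.14, 3.14, 3.14, 3.14].

INTERFACE

Orientations are given as a unit quaternion [w, x, y, z].
In Python, from station import env gives the robot as it stands.
- The arm moves only by the tool arm_command, never from a script. Its argument "plan" is a list of rows, each an object with "slide": the shift along the tool's x, y, z in m, a list of three; "rot": the turn, a rotation vector about the tool's x, y, z in degrees, a list of three; "grip": the finger opening in m, from 0 to 0.0919. In form: [{"slide": [x, y, z], "rot": [rx, ry, rz], "grip": grip}, ...]. A call has 1 to 20 rows; each row is the pose to reach, as a shift and turn from the pose commanded when the call began, along the tool's axes at that moment; what a row does not reach only later rows make up. A row lasts 1/12 s, in which the tool goes at most 41.7 mm and 7.16 degrees, less where a joint would pass 70% of its speed; a pose out of reach is approached as far as the arm can. A call with a gripper value outside its range is refused whole. The fingers move at their own pace and stop on an object; "grip_force" is the grip in N (left out, the last holds). Time passes only in rows, so rows that repeat a pose let the fingers close. It gives the time, the measured TCP pose, the force, the opening and the grip force at its end, in the units of the state.
- env.get_obs(): the state, without advancing time (a new reading comes with each control period).
- env.snapshot(name): name is "scene" or "top" or "wrist"; returns a dict with "color" (480x640x3 uint8, blue, green, red), "intrinsics" (3x3 intrinsics, pixels), "dist_coeffs" ([k1, k2, p1, p2, k3] as OpenCV has them; the pictures are not rectified), "rvec" (rotation vector, rad) and "tvec" (3), from world to camera coordinates, as OpenCV has them; the wrist camera has in their place "T_tool_cam" (4x4, takes a point from camera to tool coordinates, whose origin is the TCP and whose axes are the flange's). Camera axes: x right, y down, z forward; pixel columns grow to the right and rows downward; lengths in m; the calibration is good to about 2 mm. A picture is of the moment at which its call begins: read the wrist's pose just before it. There is no depth.
- env.job_done(): hands the job in; it is judged then, once.
The state is a dict: "time": time; "joint_positions": joint angles; "qvel": joint speeds; "joint_efforts": joint torques, N m; "tool_pos": TCP position; "tool_rot": TCP orientation; "force": force on the tool from outside, world axes, zero at the start; "wrist_torque": the same for the moment, N m; "gripper_width": opening from 0.0 (shut) to 1.0 (fully open); "gripper_force": force on a finger pad.
Only numpy, scipy, OpenCV 4.12 (cv2) and the standard library are available. Lean on these libraries where they do the work, as an engineer would, in place of code of your own. Each camera call takes 0.05 s, during which the arm holds its last target. There are 200 camera calls.

TASK

Close the small red-lidded pot in the lid press: stand it upright in the round seat of the press's pulled-out tray, push the tray fully home under the press head, and only then turn the red lever handle clockwise (seen from above) until you have felt exactly three clicks, never a fourth. Finish while still holding the lever there, with the pad pressing on the lid, because the lever springs back if it is let go. Leave the other things on the worktop where they are.

Things in the scene. Friction and masses are not known exactly. Their poses are not given: they have to be found in the camera images.
- pot_mid (a point): centre, half-way up, of the loose pot to be closed: white round pot with a red lid, 58 mm across, 50 mm high, under 0.2 kg, standing upright on the worktop at the left
- press: green lid press fixed to the worktop. Origin on the worktop below the vertical press axis; y points along the tray's track, from the press axis out to the pulled-out tray; x points to the column (x 61 to 95 mm, 160 mm tall); z up. Base plate y -60 to 230 mm, x -38 to 98 mm, 8 mm high, side rails to 16 mm. The head over the track lies within 32 mm of the axis in y, 107 to 141 mm high
- tray_seat (a point): centre of the round seat of the tray, on its floor 14 mm above the worktop. A 5 mm high black rubber rim with 67 mm inner width surrounds it; the pot stands inside the rim
- tray (a joint): travel of the tray along the track, m: 0 pulled out fully (seat centre 160 mm from the press axis along the press's +y), growing as it is pushed in towards the press axis (-y of the press), 0.16 fully home against its stop (seat centre on the press axis). It slides with about 1.5 N of friction and stays where it is left
- tray_knob (a point): centre of the black upright grip of the tray, 20 mm in diameter, 36 mm tall (41 to 77 mm above the worktop), 130 mm outward of the seat centre along the press's +y
- lever_hinge (a point): point on the vertical axis about which the lever turns (the press axis), at the height of lever_grip; axes parallel to those of the press. With the arm at angle q (joint lever) it points to 230 degrees - q, counted anticlockwise from the press's x axis seen from above. Below lies the toothed disc, 57 mm radius, 141 to 152 mm high, with a cap to 167 mm
- lever_grip (a point): middle of the straight part of the red upright handle at the free end of the lever arm: 16 mm in diameter, 120 mm from the hinge axis, 184 mm above the worktop; clear length from 156 to 207 mm, topped by a 21 mm ball. The arm beneath is 13 mm thick, its top at 156 mm
- lever (a joint): angle of the lever, rad, growing clockwise from above. Starts 0 to 0.5 and stays there by friction; end stop 1.55. Turns freely at first, then four teeth click past, the first after 0.7, about 0.2 rad (24 mm at the handle) apart. At each the resistance climbs slowly by 2 to 4 N, then falls suddenly by 2 to 4 N within 6 mm of travel. At most 9 N are needed; springs back if let go at the third
- pad_face (a point): centre of the underside of the round black sprung pressing pad, 48 mm across, on the press axis; 72 to 87 mm above the worktop at the start (the lid of a pot in the tray is at 64 mm). Comes down 30 mm per rad of the lever and meets the lid at a lever angle of about 0.75; from there its spring (1.7 N/mm) pushes the lever back, about 6 N at the handle at the third click
- white_pot_mid (a point): centre of a loose low white pot, 84 mm across, 27 mm high; bystander
- brush_mid (a point): centre of a loose wooden scrubbing brush, 61 x 154 x 46 mm; bystander
- tin_mid (a point): centre of a loose food tin, 57 mm across, 72 mm high; bystander
- pad: the pressing pad as a body (its origin has no use; see pad_face)
- paste_pot: the red-lidded pot as a body; origin at the centre of its underside (see pot_mid)
There are look-alikes about, which are no part of the job. Leave any green or turquoise look-alike of the paste_pot alone.

How it is judged:
By the outcome, as a careful person would: the job done as asked, in the order asked, and still so for the second after the job is handed in, while the arm keeps its last pose, push and grip.
It also fails if it takes over 72 s, if anything falls off the work surface, if the arm or the gripper's body presses on something with over 40 N, if the wrist force passes 120 N, or if a joint passes its speed limit or range.

## Working session

There is one attempt and no reset: what is moved stays moved. The work goes in short steps, Python scripts to look and compute and a tool call to move; the robot and the scene stay as the last step left them, time stands still between calls to the robot, and variables do not carry over. Pictures are saved under pics/ and viewed, at most 10 in all, crops included, and the job is handed in when it is done.

Besides the shell and the picture viewer there is one more tool, called after "Request:" by a JSON object that holds its "api" and its "payload". arm_command: Moves the arm, as the interface text tells. Its arguments: {"type":"object","properties":{"plan":{"type":"array","items":{"type":"object","properties":{"slide":{"type":"array","items":{"type":"number"}},"rot":{"type":"array","items":{"type":"number"}},"grip":{"type":"number"}}}},"grip_force":{"type":"number"}},"required":["plan"]}

```bash
mkdir -p pics; ls; cat > h.py <<'E'
import numpy as np, cv2, pickle
from station import env
def shot(n,f):
    o=env.get_obs(); s=env.snapshot(n); s['obs']=o
    cv2.imwrite(f'pics/{f}.png',s['color']); pickle.dump(s,open(f'pics/{f}.pkl','wb')); return s
E
python3 - <<'E'
from h import *
a=shot('scene','s0'); b=shot('top','t0')
for s in (a,b):
    R=cv2.Rodrigues(np.array(s['rvec']))[0]; print(-R.T@np.array(s['tvec']).ravel(), R[2], s['dist_coeffs'], np.array(s['intrinsics']).ravel())
o=env.get_obs(); print({k:np.round(v,4) for k,v in o.items()})
E
```

```text
pics
[-0.3146868  -0.64630781  0.78361556] [ 0.64614765  0.60252708 -0.46845954] [-0.19802301  0.          0.          0.          0.        ] [613.04102597   0.         321.4472651    0.         613.04102597
 248.47519498   0.           0.           1.        ]
[0.38187554 0.16003953 1.4981187 ] [ 0.13478183  0.01622345 -0.99074248] [-0.19747324  0.          0.          0.          0.        ] [597.02000041   0.         311.93153087   0.         597.02000041
 245.63713009   0.           0.           1.        ]
{'time': np.float64(0.1), 'joint_positions': array([-1.38  ,  0.4683, -0.0116,  1.6035,  0.006 ,  1.0714, -0.0563]), 'qvel': array([ 0.0002, -0.002 , -0.0008, -0.0014,  0.0007, -0.0004,  0.0003]), 'joint_efforts': array([ 1.40000e-03, -5.21651e+01, -1.23000e-02, -2.44370e+01,
       -5.68000e-02,  1.41000e-02,  1.00000e-04]), 'tool_pos': array([0.1505, 0.6318, 0.2137]), 'tool_rot': array([-0.000e+00,  1.167e-01,  9.932e-01, -8.000e-04]), 'force': array([-0.3309, -0.5698, -0.47  ]), 'wrist_torque': array([-0.0148,  0.0277, -0.0176]), 'gripper_force': np.float64(0.0), 'gripper_width': np.float64(0.9989)}
```

View pics/s0.png

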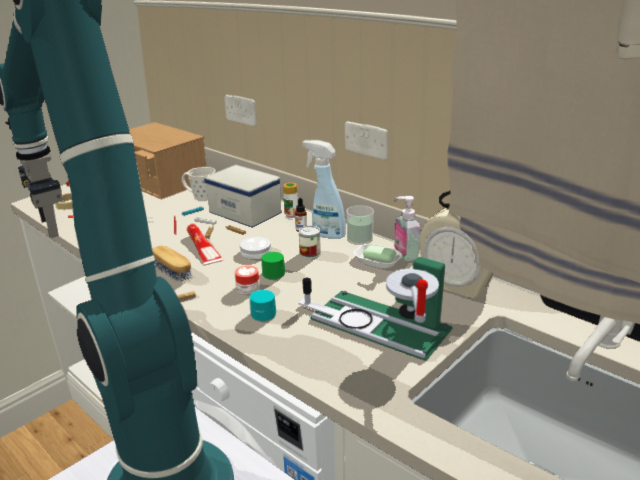

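View pics/t0.png

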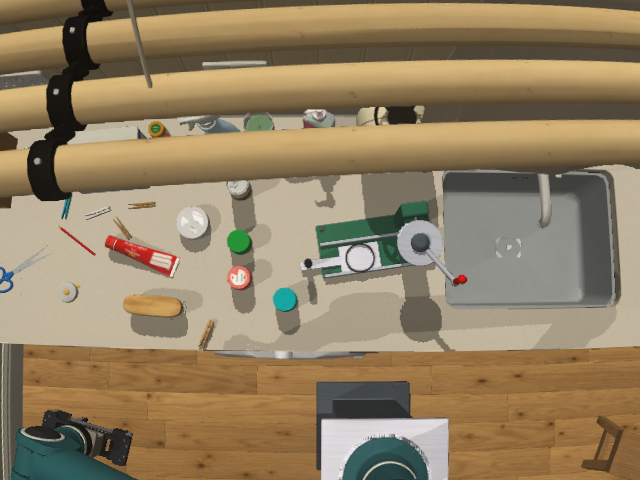

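The scene view shows the pot at (247,278), knob (307,287), seat ring (355,318) and lever handle (420,300). The top view shows the pot lid at (239,278), knob (308,264), seat ring (360,258), press cap (420,242) and red ball (461,280). The turquoise and green look-alikes stand at (285,299) and (239,241).

```bash
cat >> h.py <<'E'
def ray(s,p):
    u=cv2.undistortPoints(np.array([[p]],float),np.array(s['intrinsics']),np.array(s['dist_coeffs']))[0,0]
    d=np.array([u[0],u[1],1.])
    if 'rvec' in s:
        R=cv2.Rodrigues(np.array(s['rvec']))[0]; return -R.T@np.array(s['tvec']).ravel(), R.T@d
    from scipy.spatial.transform import Rotation as Ro
    w,x,y,z=s['obs']['tool_rot']; T=np.eye(4);T[:3,:3]=Ro.from_quat([x,y,z,w]).as_matrix();T[:3,3]=s['obs']['tool_pos']
    T=T@np.array(s['T_tool_cam']); return T[:3,3],T[:3,:3]@d
def plane(s,p,z):
    c,d=ray(s,p); return c+d*(z-c[2])/d[2]
def tri(s1,p1,s2,p2):
    (c1,d1),(c2,d2)=ray(s1,p1),ray(s2,p2); d1/=np.linalg.norm(d1);d2/=np.linalg.norm(d2)
    t=np.linalg.lstsq(np.c_[d1,-d2],c2-c1,rcond=None)[0]; a=c1+t[0]*d1;b=c2+t[1]*d2; return (a+b)/2,np.linalg.norm(a-b)
def blobs(s,f,box,mn=8):
    h=cv2.cvtColor(s['color'],cv2.COLOR_BGR2HSV).astype(int); x0,y0,x1,y1=box
    m=f(h[...,0],h[...,1],h[...,2]); k=np.zeros(m.shape,np.uint8); k[y0:y1,x0:x1]=m[y0:y1,x0:x1]
    n,_,st,c=cv2.connectedComponentsWithStats(k); return [(st[i].tolist(),c[i].round(1).tolist()) for i in range(1,n) if st[i][4]>=mn]
red=lambda h,s,v:((h<8)|(h>172))&(s>110)&(v>90)
dark=lambda h,s,v:(v<55)
E
python3 - <<'E'
from h import *
L=lambda f:pickle.load(open(f'pics/{f}.pkl','rb'))
s,t=L('s0'),L('t0')
print('top red',blobs(t,red,(215,255,260,300)),blobs(t,red,(440,260,480,300)))
print('top dark',blobs(t,dark,(295,225,445,275)))
print('scene red',blobs(s,red,(225,255,265,300)),blobs(s,red,(400,260,440,340)))
print('scene dark',blobs(s,dark,(290,260,450,340)))
cv2.imwrite('pics/c0.png',np.hstack([cv2.resize(t['color'][220:300,295:480],None,fx=4,fy=4),]))
cv2.imwrite('pics/c1.png',cv2.resize(s['color'][255:360,290:460],None,fx=4.5,fy=4.5))
E
```

```text
top red [([227, 266, 24, 24, 245], [239.0, 277.0])] [([453, 275, 14, 10, 91], [459.6, 279.6])]
top dark [([395, 225, 9, 3, 20], [398.3, 225.8]), ([353, 243, 11, 3, 13], [358.2, 243.5]), ([419, 246, 9, 6, 15], [423.6, 248.9]), ([305, 260, 7, 8, 45], [308.0, 263.2])]
scene red [([235, 267, 24, 18, 222], [247.0, 278.1])] [([416, 279, 12, 37, 313], [421.0, 296.3])]
scene dark [([303, 278, 8, 16, 106], [306.8, 285.6]), ([399, 304, 16, 15, 142], [405.8, 312.2]), ([352, 309, 19, 7, 22], [360.6, 310.5]), ([436, 324, 13, 6, 34], [442.5, 326.2])]
```

View pics/c0.png

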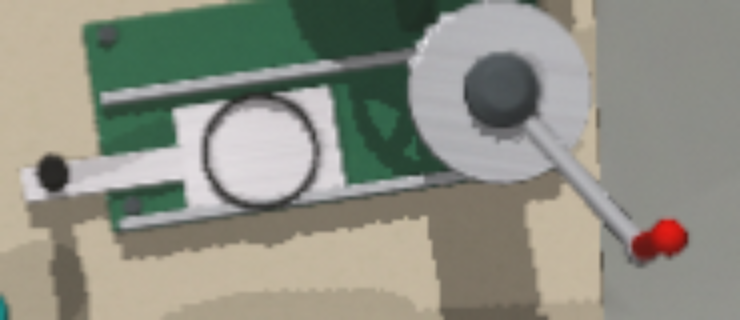

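View pics/c1.png

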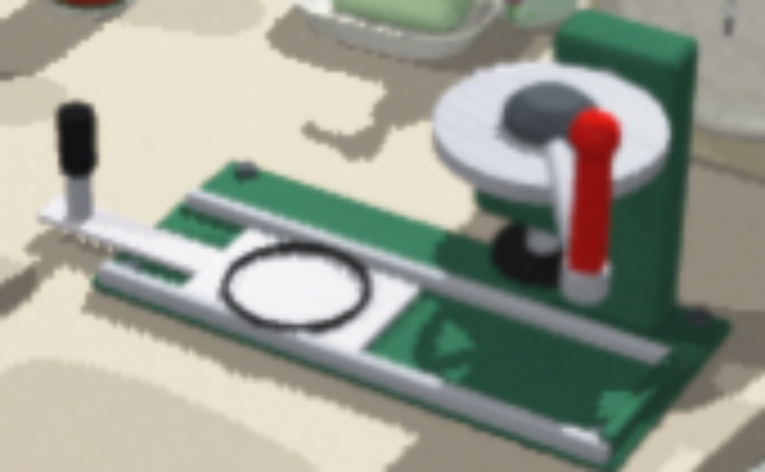

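The crops show the ring centre at top (360,258), disc centre (419.7,242.7), ball at top (462.4,279) and scene (422.2,284.5), and the knob upright with its black part clear.

```bash
python3 - <<'E'
from h import *
L=lambda f:pickle.load(open(f'pics/{f}.pkl','rb'))
s,t=L('s0'),L('t0')
def ri(x): return np.round(x,4)
print('pot top',ri(plane(t,(239,277.5),.05)),'tri',tri(t,(239,278),s,(247,275)), ri(plane(s,(247,274),.05)))
print('knob tri',tri(t,(308,263.2),s,(306.8,285.6)),ri(plane(t,(308,263.2),.07)),ri(plane(s,(306.8,285.6),.059)))
seat=plane(t,(360.2,258),.019); print('seat',ri(seat), ri(plane(s,(290+297/4.5,255+287/4.5),.018)))
ax=plane(t,(419.7,242.7),.152); print('axis',ri(ax),ri(plane(s,(290+552/4.5,255+122/4.5),.152)))
ball=plane(t,(462.4,279),.2175); print('ball',ri(ball),tri(t,(462.4,279),s,(422.2,284.6)),'r',np.linalg.norm((ball-ax)[:2]))
print('seat-axis',np.linalg.norm((seat-ax)[:2]))
y=(seat-ax)[:2]; print('press yaw',np.degrees(np.arctan2(y[1],y[0]))-90)
b=(ball-ax)[:2]; print('lever dir',np.degrees(np.arctan2(b[1],b[0])))
# rails
for a,b in(((102,100),(410,56)),((122,224),(465,180))):
    p=[plane(t,(295+q[0]/4,220+q[1]/4),.016) for q in(a,b)]; d=p[0]-p[1]; print('rail yaw',np.degrees(np.arctan2(d[1],d[0]))-90)
print(np.array(env.snapshot('wrist')['T_tool_cam']).round(3).tolist())
E
```

```text
pot top [0.4998 0.3616 0.05  ] tri (array([0.50007252, 0.36353745, 0.03450227]), np.float64(0.0006708354444283475)) [0.4866 0.346  0.05  ]
knob tri (array([0.5345969 , 0.19336223, 0.05589318]), np.float64(0.0010794303839696611)) [0.5335 0.1927 0.07  ] [0.5305 0.1901 0.059 ]
seat [0.5523 0.0637 0.019 ] [0.5469 0.0587 0.018 ]
axis [ 0.5725 -0.0642  0.152 ] [ 0.5677 -0.0693  0.152 ]
ball [ 0.484  -0.1458  0.2175] (array([ 0.48364696, -0.14567878,  0.21545387]), np.float64(0.0015117928808407758)) r 0.12034451955372037
seat-axis 0.12953410974943705
press yaw 8.949814677125929
lever dir -137.3391992325413
rail yaw 8.36478647624729
rail yaw 7.425705897172094
[[-0.0, -0.972, -0.236, 0.066], [1.0, -0.0, 0.0, -0.0], [-0.0, -0.236, 0.972, -0.17], [0.0, 0.0, 0.0, 1.0]]
```

```bash
cat >> h.py <<'E'
from scipy.spatial.transform import Rotation as Ro
def goto(*tg):
    "each target: x,y,z,yaw of tool y in deg; prints slide/rot from the present pose, tool down"
    o=env.get_obs(); w,x,y,z=o['tool_rot']; R=Ro.from_quat([x,y,z,w])
    print('at',np.round(o['tool_pos'],4),'yaw',np.degrees(np.arctan2(*R.as_matrix()[1::-1,1])).round(1),'F',np.round(o['force'],1),'w',round(float(o['gripper_width'])*91.9,1),'t',o['time'])
    for a in tg:
        c,s=np.cos(np.radians(a[3])),np.sin(np.radians(a[3]))
        T=np.array([[-s,c,0],[c,s,0],[0,0,-1.]]); T=Ro.from_matrix(T)
        print(a,'slide',R.inv().apply(np.array(a[:3])-o['tool_pos']).round(4).tolist(),'rot',(R.inv()*T).as_rotvec(degrees=True).round(1).tolist())
E
python3 - <<'E'
from h import *
goto((.5,.362,.17,85),(.5,.362,.17,90))
E
```

```text
at [0.1506 0.6319 0.2139] yaw 76.6 F [-1.6 -0.8  0.4] w 91.9 t 0.15
(0.5, 0.362, 0.17, 85) slide [-0.4025, -0.1815, 0.0442] rot [-0.1, 0.0, -8.4]
(0.5, 0.362, 0.17, 90) slide [-0.4025, -0.1815, 0.0442] rot [-0.1, -0.0, -13.4]
```

Request:
{"api": "arm_command", "payload": {"plan": [{"slide":[-0.4025,-0.1815,0.0],"rot":[0,0,-8],"grip":0.0919},{"slide":[-0.4025,-0.1815,0.0],"rot":[0,0,-8],"grip":0.0919},{"slide":[-0.4025,-0.1815,0.0],"rot":[0,0,-8],"grip":0.0919},{"slide":[-0.4025,-0.1815,0.0],"rot":[0,0,-8],"grip":0.0919},{"slide":[-0.4025,-0.1815,0.0],"rot":[0,0,-8],"grip":0.0919},{"slide":[-0.4025,-0.1815,0.0],"rot":[0,0,-8],"grip":0.0919},{"slide":[-0.4025,-0.1815,0.0],"rot":[0,0,-8],"grip":0.0919},{"slide":[-0.4025,-0.1815,0.0],"rot":[0,0,-8],"grip":0.0919},{"slide":[-0.4025,-0.1815,0.0],"rot":[0,0,-8],"grip":0.0919},{"slide":[-0.4025,-0.1815,0.03],"rot":[0,0,-8],"grip":0.0919},{"slide":[-0.4025,-0.1815,0.04],"rot":[0,0,-8],"grip":0.0919},{"slide":[-0.4025,-0.1815,0.04],"rot":[0,0,-8],"grip":0.0919},{"slide":[-0.4025,-0.1815,0.04],"rot":[0,0,-8],"grip":0.0919},{"slide":[-0.4025,-0.1815,0.04],"rot":[0,0,-8],"grip":0.0919}]}}

```text
time: 1.32
tool_pos: [0.4994, 0.3632, 0.1744]
tool_rot: [-0.0, 0.047, 0.999, 0.0]
force: [-0.4, 1.0, 0.2]
gripper_width: 1.002
gripper_force: 0.0
```

```bash
python3 - <<'E'
from h import *
w=shot('wrist','w1')
goto((.5,.362,.17,85))
cv2.imwrite('pics/w1v.png',w['color'])
b=blobs(w,red,(0,0,640,480),100); print(b)
for st,c in b: print(plane(w,c,.05), plane(w,(st[0]+st[2]/2,st[1]+st[3]/2),.05))
E
```

```text
at [0.4991 0.3641 0.175 ] yaw 84.7 F [ 0.6  0.2 -1. ] w 91.8 t 1.3667
(0.5, 0.362, 0.17, 85) slide [-0.0011, -0.002, 0.005] rot [0.1, -0.0, -0.3]
[([293, 199, 67, 31, 492], [326.0, 208.5]), ([504, 214, 136, 81, 3575], [578.7, 256.9])]
[0.47742856 0.36625784 0.05      ] [0.48221261 0.36620795 0.05      ]
[0.53716085 0.57436404 0.05      ] [0.53444688 0.56814705 0.05      ]
```

View pics/w1.png

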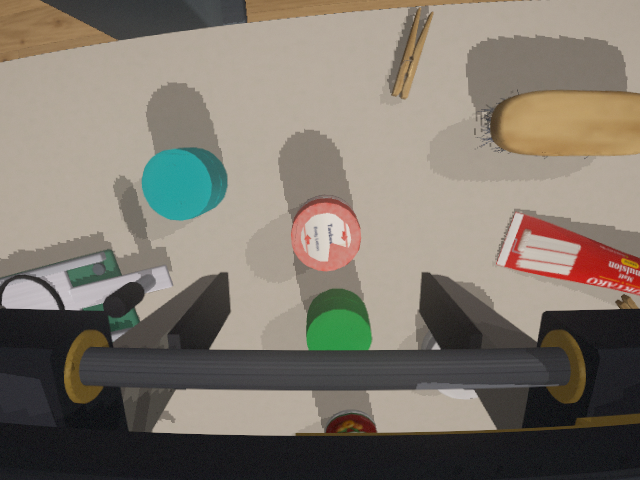

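The wrist view shows the red lid as a circle at (326,235), r≈34. The green look-alike is just behind in x at (340,330), and both fingers are clear.

```bash
python3 - <<'E'
from h import *
w=pickle.load(open('pics/w1.pkl','rb')); print(plane(w,(326,235),.05),plane(w,(30,300),.019),plane(w,(181,184),.05),plane(w,(339,333),.05))
goto((.498,.365,.015,85))
E
```

```text
[0.49865294 0.36428085 0.05      ] [0.54265455 0.07064337 0.019     ] [0.44721906 0.25507343 0.05      ] [0.58515214 0.36740263 0.05      ]
at [0.4991 0.3641 0.175 ] yaw 84.7 F [ 0.6  0.2 -1. ] w 91.8 t 1.3667
(0.498, 0.365, 0.015, 85) slide [0.0012, 0.0006, 0.16] rot [0.1, -0.0, -0.3]
```

Request:
{"api": "arm_command", "payload": {"plan": [{"slide":[0.0,0.0,0.04],"rot":[0,0,0],"grip":0.0919},{"slide":[0.0,0.0,0.08],"rot":[0,0,0],"grip":0.0919},{"slide":[0.0,0.0,0.11],"rot":[0,0,0],"grip":0.0919},{"slide":[0.0,0.0,0.135],"rot":[0,0,0],"grip":0.0919},{"slide":[0.0,0.0,0.15],"rot":[0,0,0],"grip":0.0919},{"slide":[0.0,0.0,0.16],"rot":[0,0,0],"grip":0.0919},{"slide":[0.0,0.0,0.16],"rot":[0,0,0],"grip":0.0919},{"slide":[0.0,0.0,0.16],"rot":[0,0,0],"grip":0.05},{"slide":[0.0,0.0,0.16],"rot":[0,0,0],"grip":0.05},{"slide":[0.0,0.0,0.16],"rot":[0,0,0],"grip":0.05},{"slide":[0.0,0.0,0.16],"rot":[0,0,0],"grip":0.05},{"slide":[0.0,0.0,0.16],"rot":[0,0,0],"grip":0.05},{"slide":[0.0,0.0,0.16],"rot":[0,0,0],"grip":0.05},{"slide":[0.0,0.0,0.16],"rot":[0,0,0],"grip":0.05}], "grip_force": 15}}

```text
time: 2.53
tool_pos: [0.5006, 0.3629, 0.0155]
tool_rot: [0.0, 0.047, 0.999, 0.001]
force: [-2.1, 0.1, 5.9]
gripper_width: 0.628
gripper_force: 15.0
```

```bash
python3 - <<'E'
from h import *
goto((.498,.365,.22,85),(.61,.085,.22,85))
E
```

```text
at [0.5006 0.3629 0.0155] yaw 84.6 F [-2.1  0.1  5.9] w 57.7 t 2.5333
(0.498, 0.365, 0.22, 85) slide [0.0026, 0.0021, -0.2045] rot [0.1, 0.1, -0.4]
(0.61, 0.085, 0.22, 85) slide [-0.1353, -0.2661, -0.2047] rot [0.1, 0.1, -0.4]
```

Request:
{"api": "arm_command", "payload": {"plan": [{"slide":[0,0,-0.03],"rot":[0,0,0],"grip":0.05},{"slide":[0,0,-0.07],"rot":[0,0,0],"grip":0.05},{"slide":[0,0,-0.11],"rot":[0,0,0],"grip":0.05},{"slide":[0,0,-0.15],"rot":[0,0,0],"grip":0.05},{"slide":[-0.015,-0.03,-0.18],"rot":[0,0,0],"grip":0.05},{"slide":[-0.03,-0.06,-0.2],"rot":[0,0,0],"grip":0.05},{"slide":[-0.046,-0.094,-0.205],"rot":[0,0,0],"grip":0.05},{"slide":[-0.063,-0.128,-0.205],"rot":[0,0,0],"grip":0.05},{"slide":[-0.08,-0.162,-0.205],"rot":[0,0,0],"grip":0.05},{"slide":[-0.097,-0.196,-0.205],"rot":[0,0,0],"grip":0.05},{"slide":[-0.115,-0.23,-0.205],"rot":[0,0,0],"grip":0.05},{"slide":[-0.13,-0.256,-0.205],"rot":[0,0,0],"grip":0.05},{"slide":[-0.135,-0.266,-0.205],"rot":[0,0,0],"grip":0.05},{"slide":[-0.135,-0.266,-0.205],"rot":[0,0,0],"grip":0.05},{"slide":[-0.135,-0.266,-0.205],"rot":[0,0,0],"grip":0.05}]}}

```text
time: 3.78
tool_pos: [0.6089, 0.0856, 0.2191]
tool_rot: [-0.001, 0.047, 0.999, 0.0]
force: [-0.7, 0.9, -0.9]
gripper_width: 0.63
gripper_force: 15.0
```

```bash
python3 - <<'E'
from h import *
w=shot('wrist','w2')
goto((.5523,.0637,.1,8.5))
E
```

```text
at [0.6087 0.0871 0.2192] yaw 84.7 F [ 0.3  1.4 -1.4] w 57.8 t 3.8333
(0.5523, 0.0637, 0.1, 8.5) slide [0.0538, -0.0286, 0.1192] rot [0.0, -0.1, 76.2]
```

View pics/w2.png

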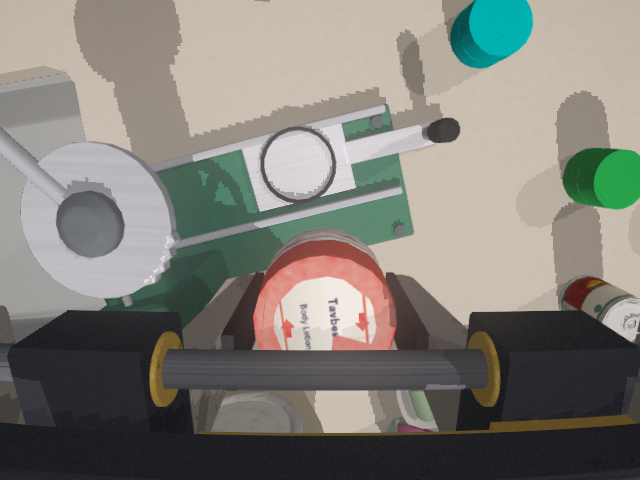

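The wrist view shows the ring centred at (298.5,164), knob top at (446,130), disc at (97,219) and the pot held between the fingers.

```bash
python3 - <<'E'
from h import *
w=pickle.load(open('pics/w2.pkl','rb'))
a=plane(w,(298.5,164),.018);k=plane(w,(446,130),.077);d=plane(w,(97,219),.152);print(a,k,d,np.linalg.norm((a-k)[:2]))
for v in(k-a,a-d): print(np.degrees(np.arctan2(v[1],v[0]))-90)
goto((.551,.066,.11,8.5),(.551,.066,.029,8.5))
E
```

```text
[0.55258808 0.06568819 0.018     ] [0.53495768 0.19075015 0.077     ] [ 0.57041006 -0.06069485  0.152     ] 0.12629856243468612
8.024294724647106
8.02667357534797
at [0.6087 0.0871 0.2192] yaw 84.7 F [ 0.3  1.4 -1.4] w 57.8 t 3.8333
(0.551, 0.066, 0.11, 8.5) slide [0.0553, -0.0264, 0.1092] rot [0.0, -0.1, 76.2]
(0.551, 0.066, 0.029, 8.5) slide [0.0552, -0.0265, 0.1902] rot [0.0, -0.1, 76.2]
```

Request:
{"api": "arm_command", "payload": {"plan": [{"slide":[0.0535,-0.0283,0.0],"rot":[0,0,7],"grip":0.05},{"slide":[0.0535,-0.0283,0.0],"rot":[0,0,14],"grip":0.05},{"slide":[0.0535,-0.0283,0.0],"rot":[0,0,21],"grip":0.05},{"slide":[0.0535,-0.0283,0.0],"rot":[0,0,28],"grip":0.05},{"slide":[0.0535,-0.0283,0.0],"rot":[0,0,35],"grip":0.05},{"slide":[0.0535,-0.0283,0.0],"rot":[0,0,42],"grip":0.05},{"slide":[0.0535,-0.0283,0.0],"rot":[0,0,49],"grip":0.05},{"slide":[0.0535,-0.0283,0.0],"rot":[0,0,56],"grip":0.05},{"slide":[0.0535,-0.0283,0.0],"rot":[0,0,63],"grip":0.05},{"slide":[0.0535,-0.0283,0.02],"rot":[0,0,70],"grip":0.05},{"slide":[0.0535,-0.0283,0.05],"rot":[0,0,76.5],"grip":0.05},{"slide":[0.0535,-0.0283,0.09],"rot":[0,0,76.5],"grip":0.05},{"slide":[0.0535,-0.0283,0.12],"rot":[0,0,76.5],"grip":0.05},{"slide":[0.0535,-0.0283,0.15],"rot":[0,0,76.5],"grip":0.05},{"slide":[0.0535,-0.0283,0.165],"rot":[0,0,76.5],"grip":0.05},{"slide":[0.0535,-0.0283,0.165],"rot":[0,0,76.5],"grip":0.05},{"slide":[0.0535,-0.0283,0.165],"rot":[0,0,76.5],"grip":0.05}]}}

```text
time: 5.25
tool_pos: [0.5527, 0.0639, 0.0541]
tool_rot: [-0.001, 0.654, 0.756, -0.0]
force: [-0.2, 0.3, -0.9]
gripper_width: 0.627
gripper_force: 15.0
```

```bash
python3 - <<'E'
from h import *
goto((.5525,.064,.031,8.2))
E
```

```text
at [0.5527 0.0639 0.0541] yaw 8.3 F [-0.2  0.3 -0.9] w 57.6 t 5.25
(0.5525, 0.064, 0.031, 8.2) slide [0.0001, -0.0002, 0.0231] rot [-0.1, -0.0, 0.1]
```

Request:
{"api": "arm_command", "payload": {"plan": [{"slide":[0,0,0.01],"rot":[0,0,0],"grip":0.05},{"slide":[0,0,0.018],"rot":[0,0,0],"grip":0.05},{"slide":[0,0,0.022],"rot":[0,0,0],"grip":0.05},{"slide":[0,0,0.0245],"rot":[0,0,0],"grip":0.05},{"slide":[0,0,0.0245],"rot":[0,0,0],"grip":0.05},{"slide":[0,0,0.0245],"rot":[0,0,0],"grip":0.05}]}}

```text
time: 5.75
tool_pos: [0.5543, 0.0618, 0.0304]
tool_rot: [0.001, 0.656, 0.755, 0.001]
force: [1.1, -0.1, -1.5]
gripper_width: 0.623
gripper_force: 15.0
```

Request:
{"api": "arm_command", "payload": {"plan": [{"slide":[0,0,0.0015],"rot":[0,0,0],"grip":0.05},{"slide":[0,0,0.0015],"rot":[0,0,0],"grip":0.05},{"slide":[0,0,0.0015],"rot":[0,0,0],"grip":0.08},{"slide":[0,0,0.0015],"rot":[0,0,0],"grip":0.08},{"slide":[0,0,0.0015],"rot":[0,0,0],"grip":0.08},{"slide":[0,0,0.0015],"rot":[0,0,0],"grip":0.08},{"slide":[0,0,0.0],"rot":[0,0,0],"grip":0.08},{"slide":[0,0,-0.03],"rot":[0,0,0],"grip":0.08},{"slide":[0,0,-0.07],"rot":[0,0,0],"grip":0.08},{"slide":[0,0,-0.1],"rot":[0,0,0],"grip":0.08},{"slide":[0,0,-0.13],"rot":[0,0,0],"grip":0.08},{"slide":[0,0,-0.13],"rot":[0,0,0],"grip":0.08}]}}

```text
time: 6.75
tool_pos: [0.5572, 0.062, 0.166]
tool_rot: [0.003, 0.656, 0.755, 0.004]
force: [0.5, 0.7, 0.7]
gripper_width: 0.871
gripper_force: 0.0
```

```bash
python3 - <<'E'
from h import *
w=shot('wrist','w3')
s=shot('scene','s3')
goto((.5345,.191,.16,8.2))
cv2.imwrite('pics/c3.png',np.hstack([cv2.resize(w['color'],(400,300)),cv2.resize(s['color'][250:355,300:440],(400,300))]))
E
```

```text
at [0.5541 0.0621 0.1612] yaw 8.1 F [ 0.2  0.1 -0.6] w 80.0 t 6.85
(0.5345, 0.191, 0.16, 8.2) slide [0.1304, -0.0012, 0.0013] rot [0.1, -0.0, -0.1]
```

View pics/c3.png

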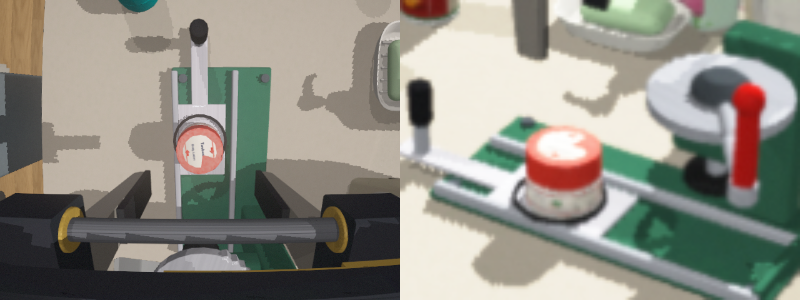

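The wrist view shows the lid at (320,241). The scene view shows the pot upright at about (357.8,318), with rim visible around it. I'll check this numerically.

```bash
python3 - <<'E'
from h import *
w=pickle.load(open('pics/w3.pkl','rb'));s=pickle.load(open('pics/s3.pkl','rb'))
b=blobs(w,lambda h,S,v:((h<10)|(h>170))&(S>70)&(v>90),(250,150,400,300),50);print(b)
print(blobs(s,red,(330,280,385,340),20))
print(plane(w,(320,241),.064),plane(s,(300+164*.35,140*.35+250),.064), tri(w,(320,241),s,(300+164*.35,140*.35+250)))
E
```

```text
[([281, 200, 77, 79, 2931], [320.2, 238.2])]
[([344, 301, 26, 16, 256], [356.5, 309.8])]
[0.55451256 0.06249455 0.064     ] [0.55527226 0.06207818 0.064     ] (array([0.55480327, 0.0622134 , 0.06407232]), np.float64(0.000821651428615124))
```

```bash
python3 - <<'E'
from h import *
goto((.534,.192,.16,8.2),(.534,.192,.043,8.2))
E
```

```text
at [0.5541 0.0621 0.1612] yaw 8.1 F [ 0.2  0.1 -0.6] w 80.0 t 6.85
(0.534, 0.192, 0.16, 8.2) slide [0.1315, -0.0016, 0.0013] rot [0.1, -0.0, -0.1]
(0.534, 0.192, 0.043, 8.2) slide [0.1314, -0.0019, 0.1183] rot [0.1, -0.0, -0.1]
```

Request:
{"api": "arm_command", "payload": {"plan": [{"slide":[0.04,-0.001,0],"rot":[0,0,0],"grip":0.06},{"slide":[0.08,-0.001,0],"rot":[0,0,0],"grip":0.06},{"slide":[0.12,-0.0018,0],"rot":[0,0,0],"grip":0.06},{"slide":[0.1315,-0.0018,0],"rot":[0,0,0],"grip":0.06},{"slide":[0.1315,-0.0018,0.02],"rot":[0,0,0],"grip":0.06},{"slide":[0.1315,-0.0018,0.05],"rot":[0,0,0],"grip":0.06},{"slide":[0.1315,-0.0018,0.08],"rot":[0,0,0],"grip":0.06},{"slide":[0.1315,-0.0018,0.105],"rot":[0,0,0],"grip":0.06},{"slide":[0.1315,-0.0018,0.117],"rot":[0,0,0],"grip":0.06},{"slide":[0.1315,-0.0018,0.117],"rot":[0,0,0],"grip":0.06},{"slide":[0.1315,-0.0018,0.117],"rot":[0,0,0],"grip":0.01},{"slide":[0.1315,-0.0018,0.117],"rot":[0,0,0],"grip":0.01},{"slide":[0.1315,-0.0018,0.117],"rot":[0,0,0],"grip":0.01},{"slide":[0.1315,-0.0018,0.117],"rot":[0,0,0],"grip":0.01},{"slide":[0.1315,-0.0018,0.117],"rot":[0,0,0],"grip":0.01},{"slide":[0.1315,-0.0018,0.117],"rot":[0,0,0],"grip":0.01}], "grip_force": 12}}

```text
time: 8.18
tool_pos: [0.534, 0.1921, 0.0439]
tool_rot: [0.0, 0.655, 0.755, 0.001]
force: [8.1, 1.2, -1.2]
gripper_width: 0.237
gripper_force: 5.2
```

```bash
python3 - <<'E'
from h import *
goto((.534,.192,.043,8.2))
E
```

```text
at [0.534  0.1921 0.0439] yaw 8.1 F [ 8.1  1.2 -1.2] w 21.8 t 8.1833
(0.534, 0.192, 0.043, 8.2) slide [-0.0001, -0.0, 0.0009] rot [0.1, -0.0, -0.1]
```

Request:
{"api": "arm_command", "payload": {"plan": [{"slide":[0,0.0015,0],"rot":[0,0,0],"grip":0.01},{"slide":[0,0.0015,0],"rot":[0,0,0],"grip":0.01},{"slide":[-0.002,0.0015,0],"rot":[0,0,0],"grip":0.01},{"slide":[-0.006,0.0015,0],"rot":[0,0,0],"grip":0.01},{"slide":[-0.012,0.0015,0],"rot":[0,0,0],"grip":0.01},{"slide":[-0.02,0.0015,0],"rot":[0,0,0],"grip":0.01},{"slide":[-0.029,0.0015,0],"rot":[0,0,0],"grip":0.01},{"slide":[-0.038,0.0015,0],"rot":[0,0,0],"grip":0.01},{"slide":[-0.047,0.0015,0],"rot":[0,0,0],"grip":0.01},{"slide":[-0.056,0.0015,0],"rot":[0,0,0],"grip":0.01},{"slide":[-0.065,0.0015,0],"rot":[0,0,0],"grip":0.01},{"slide":[-0.074,0.0015,0],"rot":[0,0,0],"grip":0.01},{"slide":[-0.083,0.0015,0],"rot":[0,0,0],"grip":0.01},{"slide":[-0.092,0.0015,0],"rot":[0,0,0],"grip":0.01},{"slide":[-0.101,0.0015,0],"rot":[0,0,0],"grip":0.01},{"slide":[-0.108,0.0015,0],"rot":[0,0,0],"grip":0.01},{"slide":[-0.113,0.0015,0],"rot":[0,0,0],"grip":0.01},{"slide":[-0.115,0.0015,0],"rot":[0,0,0],"grip":0.01},{"slide":[-0.115,0.0015,0],"rot":[0,0,0],"grip":0.01}]}}

```text
time: 9.77
tool_pos: [0.5523, 0.0773, 0.0439]
tool_rot: [0.001, 0.656, 0.755, 0.001]
force: [2.1, -0.2, 6.1]
gripper_width: 0.215
gripper_force: 12.0
```

Request:
{"api": "arm_command", "payload": {"plan": [{"slide":[-0.003,0,0],"rot":[0,0,0],"grip":0.01},{"slide":[-0.006,0,0],"rot":[0,0,0],"grip":0.01},{"slide":[-0.009,0,0],"rot":[0,0,0],"grip":0.01},{"slide":[-0.012,0,0],"rot":[0,0,0],"grip":0.01},{"slide":[-0.015,0,0],"rot":[0,0,0],"grip":0.01},{"slide":[-0.018,0,0],"rot":[0,0,0],"grip":0.01},{"slide":[-0.018,0,0],"rot":[0,0,0],"grip":0.01}]}}

```text
time: 10.35
tool_pos: [0.5545, 0.0626, 0.0439]
tool_rot: [-0.0, 0.655, 0.756, 0.002]
force: [0.4, 5.7, 6.6]
gripper_width: 0.214
gripper_force: 12.0
```

Request:
{"api": "arm_command", "payload": {"plan": [{"slide":[-0.002,0,0],"rot":[0,0,0],"grip":0.01},{"slide":[-0.004,0,0],"rot":[0,0,0],"grip":0.01},{"slide":[-0.004,0,0],"rot":[0,0,0],"grip":0.01},{"slide":[-0.004,0,0],"rot":[0,0,0],"grip":0.01}]}}

```text
time: 10.68
tool_pos: [0.5546, 0.0623, 0.0439]
tool_rot: [-0.002, 0.654, 0.757, 0.003]
force: [-0.7, 12.7, 5.7]
gripper_width: 0.214
gripper_force: 12.0
```

```bash
python3 - <<'E'
from h import *
goto((.484,-.146,.25,-48))
E
```

```text
at [0.5546 0.0623 0.0439] yaw 8.3 F [-0.7 12.7  5.7] w 19.7 t 10.6833
(0.484, -0.146, 0.25, -48) slide [-0.1946, -0.0996, -0.2076] rot [-0.1, -0.4, 56.3]
```

Request:
{"api": "arm_command", "payload": {"plan": [{"slide":[0.006,0,0],"rot":[0,0,0],"grip":0.01},{"slide":[0.006,0,0],"rot":[0,0,0],"grip":0.01},{"slide":[0.006,0,0],"rot":[0,0,0],"grip":0.05},{"slide":[0.006,0,0],"rot":[0,0,0],"grip":0.05},{"slide":[0.006,0,0],"rot":[0,0,0],"grip":0.05},{"slide":[0.006,0,-0.02],"rot":[0,0,0],"grip":0.06},{"slide":[0.006,0,-0.06],"rot":[0,0,0],"grip":0.06},{"slide":[0.006,0,-0.1],"rot":[0,0,0],"grip":0.06},{"slide":[0.006,0,-0.14],"rot":[0,0,0],"grip":0.06},{"slide":[0.006,0,-0.18],"rot":[0,0,0],"grip":0.06},{"slide":[0.006,0,-0.21],"rot":[0,0,0],"grip":0.06},{"slide":[0.006,0,-0.21],"rot":[0,0,0],"grip":0.06}]}}

```text
time: 11.68
tool_pos: [0.5563, 0.0618, 0.2593]
tool_rot: [0.003, 0.656, 0.755, 0.004]
force: [0.8, 0.1, 0.0]
gripper_width: 0.653
gripper_force: 0.0
```

```bash
python3 - <<'E'
from h import *
t=shot('top','t4'); s=shot('scene','s4')
print(blobs(t,red,(440,260,480,300)),blobs(s,red,(400,260,440,340)))
goto((.484,-.146,.25,-48))
cv2.imwrite('pics/c4.png',np.hstack([cv2.resize(t['color'][200:320,280:480],(400,240)),cv2.resize(s['color'][260:356,300:460],(400,240))]))
E
```

```text
[([453, 275, 14, 10, 93], [459.6, 279.7])] [([416, 279, 12, 37, 313], [421.0, 296.3]), ([400, 314, 24, 22, 267], [410.9, 328.1])]
at [0.5533 0.0619 0.2537] yaw 8.1 F [-0.5 -0.7 -0.2] w 60.1 t 11.7833
(0.484, -0.146, 0.25, -48) slide [-0.1961, -0.0978, 0.0035] rot [0.1, -0.1, 56.1]
```

View pics/c4.png

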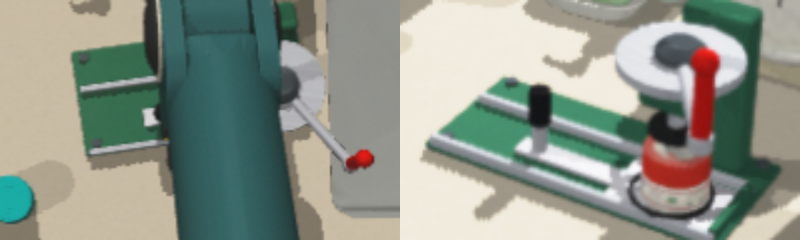

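The pot stands upright on the home tray under the pad at scene crop (677,165), and the lever has not moved.

Request:
{"api": "arm_command", "payload": {"plan": [{"slide":[-0.03,-0.015,0],"rot":[0,0,7],"grip":0.06},{"slide":[-0.065,-0.032,0],"rot":[0,0,14],"grip":0.06},{"slide":[-0.1,-0.05,0],"rot":[0,0,21],"grip":0.06},{"slide":[-0.135,-0.067,0],"rot":[0,0,28],"grip":0.06},{"slide":[-0.165,-0.082,0],"rot":[0,0,35],"grip":0.06},{"slide":[-0.185,-0.092,0],"rot":[0,0,42],"grip":0.06},{"slide":[-0.196,-0.098,0],"rot":[0,0,49],"grip":0.06},{"slide":[-0.196,-0.098,0],"rot":[0,0,56],"grip":0.06},{"slide":[-0.196,-0.098,0],"rot":[0,0,56],"grip":0.06},{"slide":[-0.196,-0.098,0],"rot":[0,0,56],"grip":0.06}]}}

```text
time: 12.62
tool_pos: [0.4828, -0.1453, 0.2515]
tool_rot: [-0.001, 0.933, 0.361, -0.002]
force: [0.4, -0.7, -0.4]
gripper_width: 0.656
gripper_force: 0.0
```

```bash
python3 - <<'E'
from h import *
w=shot('wrist','w5')
for st,c in blobs(w,red,(100,100,540,400),150): print(st,c,plane(w,c,.2175))
goto((.484,-.1455,.165,-48))
E
```

```text
[307, 232, 37, 54, 1412] [325.0, 261.3] [ 0.48655405 -0.14212349  0.2175    ]
at [ 0.4831 -0.1449  0.2518] yaw -47.7 F [ 0.1  0.1 -0.4] w 60.1 t 12.6667
(0.484, -0.1455, 0.165, -48) slide [0.0005, 0.0012, 0.0868] rot [-0.1, 0.1, 0.3]
```

Request:
{"api": "arm_command", "payload": {"plan": [{"slide":[0.001,0.0015,0.03],"rot":[0,0,0],"grip":0.06},{"slide":[0.001,0.0015,0.055],"rot":[0,0,0],"grip":0.06},{"slide":[0.001,0.0015,0.075],"rot":[0,0,0],"grip":0.06},{"slide":[0.001,0.0015,0.086],"rot":[0,0,0],"grip":0.06},{"slide":[0.001,0.0015,0.086],"rot":[0,0,0],"grip":0.03},{"slide":[0.001,0.0015,0.086],"rot":[0,0,0],"grip":0.005},{"slide":[0.001,0.0015,0.086],"rot":[0,0,0],"grip":0.005},{"slide":[0.001,0.0015,0.086],"rot":[0,0,0],"grip":0.005},{"slide":[0.001,0.0015,0.086],"rot":[0,0,0],"grip":0.005},{"slide":[0.001,0.0015,0.086],"rot":[0,0,0],"grip":0.005},{"slide":[0.001,0.0015,0.086],"rot":[0,0,0],"grip":0.005},{"slide":[0.001,0.0015,0.086],"rot":[0,0,0],"grip":0.005}], "grip_force": 25}}

```text
time: 13.67
tool_pos: [0.4859, -0.146, 0.1677]
tool_rot: [0.0, 0.933, 0.359, 0.001]
force: [-1.4, -0.0, 4.6]
gripper_width: 0.212
gripper_force: 25.0
```

```bash
cat >> h.py <<'E'
AX=np.array([.573,-.066]); PY=8.2
def lev():
    o=env.get_obs(); p=o['tool_pos']; v=p[:2]-AX; a=np.arctan2(v[1],v[0]); q=np.radians(230+PY)-a%(2*np.pi)
    f=o['force']; t=np.array([np.sin(a),-np.cos(a)]); r=np.array([np.cos(a),np.sin(a)])
    print('q',q.round(3),'r',np.linalg.norm(v).round(4),'z',p[2].round(4),'Ft',(t@f[:2]).round(2),'Fr',(r@f[:2]).round(2),'Fz',f[2].round(1)); return q
def arc(q,r=.12,z=.165):
    a=np.radians(230+PY)-q; return (AX[0]+r*np.cos(a),AX[1]+r*np.sin(a),z,(np.degrees(a)+90))
E
python3 - <<'E'
from h import *
q=lev(); r=.12
goto(*[arc(x) for x in (.3,.4,.5,.6,.65)])
E
```

```text
q 0.273 r 0.1183 z 0.1677 Ft 0.93 Fr 1.08 Fz 4.6
at [ 0.4859 -0.146   0.1677] yaw -47.9 F [-1.4 -0.   4.6] w 19.5 t 13.6667
(np.float64(0.48245033233612467), np.float64(-0.144744889903801), 0.165, np.float64(311.0112661460753)) slide [-0.0017, -0.0032, 0.0027] rot [0.0, -0.1, 1.1]
(np.float64(0.47504133210732835), np.float64(-0.13531161074952205), 0.165, np.float64(305.28168819476707)) slide [-0.0009, -0.0152, 0.0027] rot [0.0, -0.1, 6.8]
(np.float64(0.46861110250728505), np.float64(-0.12518579289200626), 0.165, np.float64(299.55211024345886)) slide [0.0011, -0.027, 0.0027] rot [0.0, -0.1, 12.6]
(np.float64(0.46322389226460725), np.float64(-0.11446861015613556), 0.165, np.float64(293.8225322921506)) slide [0.0043, -0.0386, 0.0027] rot [0.0, -0.1, 18.3]
(np.float64(0.4609386629428226), np.float64(-0.1089215183440391), 0.165, np.float64(290.9577433164965)) slide [0.0064, -0.0442, 0.0027] rot [0.0, -0.1, 21.2]
```

Gripped width 19.5 mm is more than the 16 mm handle, so the pads may be touching the ball. I'll regrip lower.

Request:
{"api": "arm_command", "payload": {"plan": [{"slide":[0,0,0],"rot":[0,0,0],"grip":0.035},{"slide":[0,0,0],"rot":[0,0,0],"grip":0.035},{"slide":[0,0,0.004],"rot":[0,0,0],"grip":0.035},{"slide":[0,0,0.006],"rot":[0,0,0],"grip":0.035},{"slide":[0,0,0.006],"rot":[0,0,0],"grip":0.005},{"slide":[0,0,0.006],"rot":[0,0,0],"grip":0.005},{"slide":[0,0,0.006],"rot":[0,0,0],"grip":0.005},{"slide":[0,0,0.006],"rot":[0,0,0],"grip":0.005},{"slide":[0,0,0.006],"rot":[0,0,0],"grip":0.005},{"slide":[0,0,0.006],"rot":[0,0,0],"grip":0.005}]}}

```text
time: 14.5
tool_pos: [0.4854, -0.146, 0.1609]
tool_rot: [-0.0, 0.933, 0.359, -0.0]
force: [-0.0, 0.0, -3.2]
gripper_width: 0.211
gripper_force: 25.0
```

```bash
python3 - <<'E'
from h import *
q=lev(); goto()
s=shot('scene','s6'); cv2.imwrite('pics/c6.png',cv2.resize(s['color'][220:360,340:500],None,fx=4,fy=4))
E
```

```text
q 0.276 r 0.1187 z 0.1609 Ft 0.04 Fr 0.01 Fz -3.2
at [ 0.4854 -0.146   0.1609] yaw -47.9 F [-0.   0.  -3.2] w 19.4 t 14.5
```

View pics/c6.png

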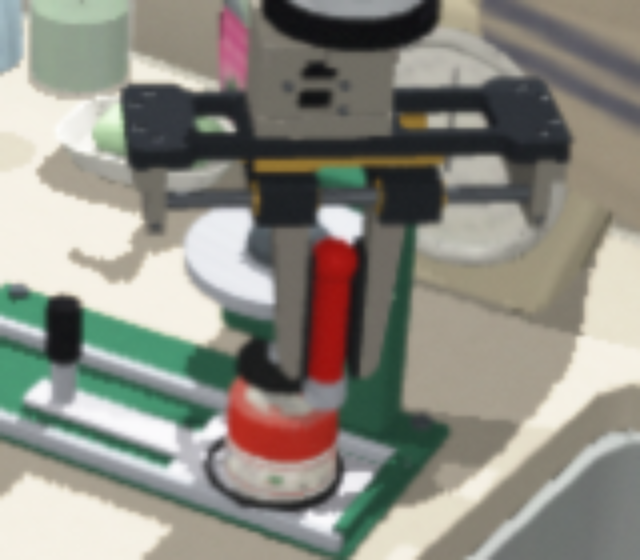

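The scene crop shows the handle held between the long pads, which also touch the ball at (335,258). The grip is firm and the pot upright.

```bash
python3 - <<'E'
from h import *
goto(*[arc(x,.1195,.161) for x in (.35,.45,.55,.63)])
E
```

```text
at [ 0.4853 -0.146   0.1609] yaw -47.9 F [ 0.7 -0.5 -3.6] w 19.1 t 14.55
(np.float64(0.4790211087784058), np.float64(-0.13981204511974843), 0.161, np.float64(308.1464771704212)) slide [-0.0005, -0.0088, -0.0001] rot [-0.0, 0.0, 3.9]
(np.float64(0.472121703132309), np.float64(-0.1300610585385069), 0.161, np.float64(302.4168992191129)) slide [0.0009, -0.0207, -0.0001] rot [-0.0, 0.0, 9.7]
(np.float64(0.4662302400825826), np.float64(-0.11966999503611925), 0.161, np.float64(296.6873212678047)) slide [0.0035, -0.0323, -0.0001] rot [-0.0, 0.0, 15.4]
(np.float64(0.4622826999041588), np.float64(-0.11096586994029432), 0.161, np.float64(292.10365890675814)) slide [0.0064, -0.0414, -0.0001] rot [-0.0, 0.0, 20.0]
```

Request:
{"api": "arm_command", "payload": {"plan": [{"slide":[-0.0005,-0.004,0],"rot":[0,0,2],"grip":0.005},{"slide":[-0.0005,-0.0088,0],"rot":[0,0,3.9],"grip":0.005},{"slide":[0.0001,-0.015,0],"rot":[0,0,6.8],"grip":0.005},{"slide":[0.0009,-0.0207,0],"rot":[0,0,9.7],"grip":0.005},{"slide":[0.0021,-0.0266,0],"rot":[0,0,12.5],"grip":0.005},{"slide":[0.0035,-0.0323,0],"rot":[0,0,15.4],"grip":0.005},{"slide":[0.0049,-0.037,0],"rot":[0,0,17.7],"grip":0.005},{"slide":[0.0064,-0.0414,0],"rot":[0,0,20],"grip":0.005},{"slide":[0.0064,-0.0414,0],"rot":[0,0,20],"grip":0.005}]}}

```text
time: 15.3
tool_pos: [0.4624, -0.11, 0.1609]
tool_rot: [-0.0, 0.981, 0.192, 0.0]
force: [1.1, 1.0, -5.7]
gripper_width: 0.209
gripper_force: 25.0
```

```bash
python3 - <<'E'
from h import *
q=lev(); goto(*[arc(x,.1195,.161) for x in (q+.03,q+.06,.7)])
E
```

```text
q 0.637 r 0.119 z 0.1609 Ft 0.5 Fr -1.42 Fz -5.7
at [ 0.4624 -0.11    0.1609] yaw -67.9 F [ 1.1  1.  -5.7] w 19.2 t 15.3
(np.float64(0.46068918878854004), np.float64(-0.10682317583216427), 0.161, np.float64(289.97539270325444)) slide [-0.0004, -0.0036, -0.0001] rot [-0.0, -0.0, 2.1]
(np.float64(0.4595152132842688), np.float64(-0.10343598782034488), 0.161, np.float64(288.25651931786194)) slide [-0.0002, -0.0072, -0.0] rot [-0.0, -0.0, 3.9]
(np.float64(0.45940880556741776), np.float64(-0.10311186531797223), 0.161, np.float64(288.09295434084237)) slide [-0.0002, -0.0075, -0.0] rot [-0.0, -0.0, 4.0]
```

Request:
{"api": "arm_command", "payload": {"plan": [{"slide":[0,-0.003,0],"rot":[0,0,1.43],"grip":0.005},{"slide":[0,-0.003,0],"rot":[0,0,1.43],"grip":0.005},{"slide":[0,-0.003,0],"rot":[0,0,1.43],"grip":0.005}]}}

```text
time: 15.55
tool_pos: [0.4615, -0.1079, 0.161]
tool_rot: [-0.0, 0.984, 0.18, 0.0]
force: [2.6, 1.5, -5.6]
gripper_width: 0.21
gripper_force: 25.0
```

Request:
{"api": "arm_command", "payload": {"plan": [{"slide":[0,-0.003,0],"rot":[0,0,1.43],"grip":0.005},{"slide":[0,-0.003,0],"rot":[0,0,1.43],"grip":0.005},{"slide":[0,-0.003,0],"rot":[0,0,1.43],"grip":0.005}]}}

```text
time: 15.8
tool_pos: [0.4606, -0.1053, 0.161]
tool_rot: [-0.0, 0.986, 0.168, 0.0]
force: [3.5, 1.6, -7.0]
gripper_width: 0.216
gripper_force: 25.0
```

Request:
{"api": "arm_command", "payload": {"plan": [{"slide":[0,-0.003,0],"rot":[0,0,1.43],"grip":0.005},{"slide":[0,-0.003,0],"rot":[0,0,1.43],"grip":0.005},{"slide":[0,-0.003,0],"rot":[0,0,1.43],"grip":0.005}]}}

```text
time: 16.05
tool_pos: [0.4596, -0.1025, 0.161]
tool_rot: [0.0, 0.988, 0.155, 0.0]
force: [4.6, 1.6, -7.6]
gripper_width: 0.206
gripper_force: 25.0
```

Request:
{"api": "arm_command", "payload": {"plan": [{"slide":[0,-0.003,0],"rot":[0,0,1.43],"grip":0.005},{"slide":[0,-0.003,0],"rot":[0,0,1.43],"grip":0.005},{"slide":[0,-0.003,0],"rot":[0,0,1.43],"grip":0.005}]}}

```text
time: 16.3
tool_pos: [0.4587, -0.0999, 0.1611]
tool_rot: [0.0, 0.99, 0.143, 0.0]
force: [4.4, 0.7, -9.4]
gripper_width: 0.21
gripper_force: 25.0
```

```bash
python3 - <<'E'
from h import *
q=lev(); goto(arc(q+.025,.1195,.161))
E
```

```text
q 0.727 r 0.1192 z 0.1611 Ft -0.54 Fr -4.41 Fz -9.4
at [ 0.4587 -0.0999  0.1611] yaw -73.5 F [ 4.4  0.7 -9.4] w 19.3 t 16.3
(np.float64(0.45762780366519573), np.float64(-0.09713689632708083), 0.161, np.float64(285.10328139263106)) slide [-0.0002, -0.003, 0.0001] rot [0.0, -0.0, 1.4]
```

Request:
{"api": "arm_command", "payload": {"plan": [{"slide":[0.0008,-0.003,0.0007],"rot":[0,0,1.43],"grip":0.005},{"slide":[0.0008,-0.003,0.0007],"rot":[0,0,1.43],"grip":0.005},{"slide":[0.0008,-0.003,0.0007],"rot":[0,0,1.43],"grip":0.005}]}}

```text
time: 16.55
tool_pos: [0.4579, -0.0973, 0.1608]
tool_rot: [-0.0, 0.991, 0.13, -0.0]
force: [-2.0, -1.5, 0.8]
gripper_width: 0.214
gripper_force: 25.0
```

Request:
{"api": "arm_command", "payload": {"plan": [{"slide":[0.0008,-0.003,0.0007],"rot":[0,0,1.43],"grip":0.005},{"slide":[0.0008,-0.003,0.0007],"rot":[0,0,1.43],"grip":0.005},{"slide":[0.0008,-0.003,0.0007],"rot":[0,0,1.43],"grip":0.005}]}}

```text
time: 16.8
tool_pos: [0.4573, -0.095, 0.1606]
tool_rot: [-0.0, 0.993, 0.118, -0.001]
force: [-7.0, -3.4, 10.7]
gripper_width: 0.211
gripper_force: 25.0
```

Request:
{"api": "arm_command", "payload": {"plan": [{"slide":[0.0003,-0.003,0],"rot":[0,0,1.43],"grip":0.005},{"slide":[0.0003,-0.003,0],"rot":[0,0,1.43],"grip":0.005},{"slide":[0.0003,-0.003,0],"rot":[0,0,1.43],"grip":0.005}]}}

```text
time: 17.05
tool_pos: [0.4563, -0.0915, 0.1605]
tool_rot: [-0.001, 0.994, 0.105, -0.001]
force: [-8.0, -1.6, 11.0]
gripper_width: 0.21
gripper_force: 25.0
```

Request:
{"api": "arm_command", "payload": {"plan": [{"slide":[0.0003,-0.003,0],"rot":[0,0,1.43],"grip":0.005},{"slide":[0.0003,-0.003,0],"rot":[0,0,1.43],"grip":0.005},{"slide":[0.0003,-0.003,0],"rot":[0,0,1.43],"grip":0.005}]}}

```text
time: 17.3
tool_pos: [0.4556, -0.0879, 0.1605]
tool_rot: [-0.001, 0.996, 0.093, -0.002]
force: [-10.1, -0.3, 14.3]
gripper_width: 0.21
gripper_force: 25.0
```

```bash
python3 - <<'E'
from h import *
q=lev(); goto(arc(q+.025,.1195,.161))
E
```

```text
q 0.831 r 0.1195 z 0.1605 Ft 1.6 Fr 9.95 Fz 14.3
at [ 0.4556 -0.0879  0.1605] yaw -79.3 F [-10.1  -0.3  14.3] w 19.3 t 17.3
(np.float64(0.4550171128644154), np.float64(-0.08498126294933799), 0.161, np.float64(279.13951525160627)) slide [0.0, -0.003, -0.0005] rot [-0.2, 0.2, 1.5]
```

Request:
{"api": "arm_command", "payload": {"plan": [{"slide":[-0.0013,-0.003,-0.001],"rot":[0,0,1.43],"grip":0.005},{"slide":[-0.0013,-0.003,-0.001],"rot":[0,0,1.43],"grip":0.005},{"slide":[-0.0013,-0.003,-0.001],"rot":[0,0,1.43],"grip":0.005}]}}

```text
time: 17.55
tool_pos: [0.455, -0.0847, 0.1608]
tool_rot: [-0.001, 0.997, 0.081, -0.001]
force: [-4.0, 1.7, 1.8]
gripper_width: 0.209
gripper_force: 25.0
```

Request:
{"api": "arm_command", "payload": {"plan": [{"slide":[0.0001,-0.003,0],"rot":[0,0,1.43],"grip":0.005},{"slide":[0.0001,-0.003,0],"rot":[0,0,1.43],"grip":0.005},{"slide":[0.0001,-0.003,0],"rot":[0,0,1.43],"grip":0.005}]}}

```text
time: 17.8
tool_pos: [0.4547, -0.0821, 0.1607]
tool_rot: [-0.0, 0.998, 0.069, -0.001]
force: [-4.8, -0.3, 3.1]
gripper_width: 0.211
gripper_force: 25.0
```

Request:
{"api": "arm_command", "payload": {"plan": [{"slide":[0.0001,-0.003,0],"rot":[0,0,1.43],"grip":0.005},{"slide":[0.0001,-0.003,0],"rot":[0,0,1.43],"grip":0.005},{"slide":[0.0001,-0.003,0],"rot":[0,0,1.43],"grip":0.005}]}}

```text
time: 18.05
tool_pos: [0.4543, -0.0795, 0.1607]
tool_rot: [0.0, 0.998, 0.056, -0.001]
force: [-4.2, -2.3, 3.9]
gripper_width: 0.209
gripper_force: 25.0
```

```bash
python3 - <<'E'
from h import *
q=lev(); goto(arc(q+.025,.1195,.161))
E
```

```text
q 0.903 r 0.1194 z 0.1607 Ft -1.78 Fr 4.46 Fz 3.9
at [ 0.4543 -0.0795  0.1607] yaw -83.6 F [-4.2 -2.3  3.9] w 19.2 t 18.05
(np.float64(0.4539641341165384), np.float64(-0.07652200709819923), 0.161, np.float64(275.051450360642)) slide [-0.0001, -0.003, -0.0003] rot [-0.0, 0.1, 1.4]
```

Request:
{"api": "arm_command", "payload": {"plan": [{"slide":[-0.0003,-0.003,-0.0003],"rot":[0,0,1.43],"grip":0.005},{"slide":[-0.0003,-0.003,-0.0003],"rot":[0,0,1.43],"grip":0.005},{"slide":[-0.0003,-0.003,-0.0003],"rot":[0,0,1.43],"grip":0.005}]}}

```text
time: 18.3
tool_pos: [0.4541, -0.0767, 0.1609]
tool_rot: [0.0, 0.999, 0.044, -0.0]
force: [-3.1, -3.9, 0.4]
gripper_width: 0.208
gripper_force: 25.0
```

Request:
{"api": "arm_command", "payload": {"plan": [{"slide":[0,-0.003,0],"rot":[0,0,1.43],"grip":0.005},{"slide":[0,-0.003,0],"rot":[0,0,1.43],"grip":0.005},{"slide":[0,-0.003,0],"rot":[0,0,1.43],"grip":0.005}]}}

```text
time: 18.55
tool_pos: [0.4538, -0.0738, 0.1609]
tool_rot: [0.0, 1.0, 0.031, -0.0]
force: [-3.3, -4.5, -0.6]
gripper_width: 0.208
gripper_force: 25.0
```

Request:
{"api": "arm_command", "payload": {"plan": [{"slide":[0,-0.003,0],"rot":[0,0,1.43],"grip":0.005},{"slide":[0,-0.003,0],"rot":[0,0,1.43],"grip":0.005},{"slide":[0,-0.003,0],"rot":[0,0,1.43],"grip":0.005}]}}

```text
time: 18.8
tool_pos: [0.4536, -0.0705, 0.1608]
tool_rot: [0.0, 1.0, 0.018, -0.0]
force: [-3.2, -4.1, 0.5]
gripper_width: 0.21
gripper_force: 25.0
```

Request:
{"api": "arm_command", "payload": {"plan": [{"slide":[0,-0.003,0],"rot":[0,0,1.43],"grip":0.005},{"slide":[0,-0.003,0],"rot":[0,0,1.43],"grip":0.005},{"slide":[0,-0.003,0],"rot":[0,0,1.43],"grip":0.005}]}}

```text
time: 19.05
tool_pos: [0.4534, -0.0674, 0.1608]
tool_rot: [0.0, 1.0, 0.006, -0.0]
force: [-4.4, -3.8, 0.5]
gripper_width: 0.213
gripper_force: 25.0
```

```bash
python3 - <<'E'
from h import *
q=lev(); goto(arc(q+.025,.1195,.161))
E
```

```text
q 1.004 r 0.1196 z 0.1608 Ft -3.75 Fr 4.44 Fz 0.5
at [ 0.4534 -0.0674  0.1608] yaw -89.3 F [-4.4 -3.8  0.5] w 19.6 t 19.05
(np.float64(0.4535103356955068), np.float64(-0.0644283370591837), 0.161, np.float64(269.2464246896861)) slide [0.0001, -0.003, -0.0002] rot [0.0, 0.1, 1.4]
```

Request:
{"api": "arm_command", "payload": {"plan": [{"slide":[-0.0003,-0.003,0],"rot":[0,0,1.43],"grip":0.005},{"slide":[-0.0003,-0.003,0],"rot":[0,0,1.43],"grip":0.005},{"slide":[-0.0003,-0.003,0],"rot":[0,0,1.43],"grip":0.005}]}}

```text
time: 19.3
tool_pos: [0.4534, -0.0636, 0.1609]
tool_rot: [-0.0, 1.0, -0.006, -0.0]
force: [-3.6, -0.8, -1.1]
gripper_width: 0.209
gripper_force: 25.0
```

Request:
{"api": "arm_command", "payload": {"plan": [{"slide":[0,-0.003,0],"rot":[0,0,1.43],"grip":0.005},{"slide":[0,-0.003,0],"rot":[0,0,1.43],"grip":0.005},{"slide":[0,-0.003,0],"rot":[0,0,1.43],"grip":0.005}]}}

```text
time: 19.55
tool_pos: [0.4535, -0.0608, 0.1609]
tool_rot: [-0.0, 1.0, -0.019, -0.0]
force: [-3.0, -1.3, -1.8]
gripper_width: 0.208
gripper_force: 25.0
```

```bash
python3 - <<'E'
from h import *
q=lev(); goto(arc(q+.025,.1195,.161))
E
```

```text
q 1.06 r 0.1196 z 0.1609 Ft -1.38 Fr 2.99 Fz -1.8
at [ 0.4535 -0.0608  0.1609] yaw -92.1 F [-3.  -1.3 -1.8] w 19.1 t 19.55
(np.float64(0.4537822908951056), np.float64(-0.057790990572500534), 0.161, np.float64(266.0609849209426)) slide [0.0002, -0.003, -0.0001] rot [-0.0, 0.0, 1.8]
```

Request:
{"api": "arm_command", "payload": {"plan": [{"slide":[0,-0.003,0],"rot":[0,0,1.43],"grip":0.005},{"slide":[0,-0.003,0],"rot":[0,0,1.43],"grip":0.005},{"slide":[0,-0.003,0],"rot":[0,0,1.43],"grip":0.005}]}}

```text
time: 19.8
tool_pos: [0.4537, -0.0581, 0.1609]
tool_rot: [0.0, 1.0, -0.031, -0.0]
force: [-2.1, -2.8, -2.5]
gripper_width: 0.214
gripper_force: 25.0
```

Request:
{"api": "arm_command", "payload": {"plan": [{"slide":[0,-0.003,0],"rot":[0,0,1.43],"grip":0.005},{"slide":[0,-0.003,0],"rot":[0,0,1.43],"grip":0.005},{"slide":[0,-0.003,0],"rot":[0,0,1.43],"grip":0.005}]}}

```text
time: 20.05
tool_pos: [0.4538, -0.0553, 0.1609]
tool_rot: [0.0, 0.999, -0.044, -0.0]
force: [-1.7, -4.1, -2.5]
gripper_width: 0.208
gripper_force: 25.0
```

Request:
{"api": "arm_command", "payload": {"plan": [{"slide":[0,-0.003,0],"rot":[0,0,1.43],"grip":0.005},{"slide":[0,-0.003,0],"rot":[0,0,1.43],"grip":0.005},{"slide":[0,-0.003,0],"rot":[0,0,1.43],"grip":0.005}]}}

```text
time: 20.3
tool_pos: [0.4541, -0.0526, 0.1609]
tool_rot: [0.0, 0.998, -0.056, -0.0]
force: [-2.6, -4.5, -3.7]
gripper_width: 0.21
gripper_force: 25.0
```

```bash
python3 - <<'E'
from h import *
q=lev(); goto(arc(q+.025,.1195,.161))
E
```

```text
q 1.128 r 0.1197 z 0.1609 Ft -4.77 Fr 2.07 Fz -3.7
at [ 0.4541 -0.0526  0.1609] yaw -96.5 F [-2.6 -4.5 -3.7] w 19.3 t 20.3
(np.float64(0.45462869402289047), np.float64(-0.04961452102398206), 0.161, np.float64(262.1189476083862)) slide [0.0002, -0.003, -0.0001] rot [0.0, -0.0, 1.4]
```

Request:
{"api": "arm_command", "payload": {"plan": [{"slide":[0,-0.003,0],"rot":[0,0,1.43],"grip":0.005},{"slide":[0,-0.003,0],"rot":[0,0,1.43],"grip":0.005},{"slide":[0,-0.003,0],"rot":[0,0,1.43],"grip":0.005}]}}

```text
time: 20.55
tool_pos: [0.4544, -0.0497, 0.1609]
tool_rot: [0.0, 0.998, -0.069, 0.0]
force: [-2.3, -5.8, -2.8]
gripper_width: 0.207
gripper_force: 25.0
```

Request:
{"api": "arm_command", "payload": {"plan": [{"slide":[0,-0.003,0],"rot":[0,0,1.43],"grip":0.005},{"slide":[0,-0.003,0],"rot":[0,0,1.43],"grip":0.005},{"slide":[0,-0.003,0],"rot":[0,0,1.43],"grip":0.005}]}}

```text
time: 20.8
tool_pos: [0.4547, -0.0471, 0.1609]
tool_rot: [0.001, 0.997, -0.081, -0.0]
force: [-2.4, -6.6, -2.8]
gripper_width: 0.213
gripper_force: 25.0
```

Request:
{"api": "arm_command", "payload": {"plan": [{"slide":[0,-0.003,0],"rot":[0,0,1.43],"grip":0.005},{"slide":[0,-0.003,0],"rot":[0,0,1.43],"grip":0.005},{"slide":[0,-0.003,0],"rot":[0,0,1.43],"grip":0.005}]}}

```text
time: 21.05
tool_pos: [0.4553, -0.0437, 0.1609]
tool_rot: [0.0, 0.996, -0.094, -0.0]
force: [-1.5, -5.0, -2.1]
gripper_width: 0.207
gripper_force: 25.0
```

```bash
python3 - <<'E'
from h import *
q=lev(); goto(arc(q+.025,.1195,.161))
E
```

```text
q 1.203 r 0.1198 z 0.1609 Ft -5.18 Fr 0.59 Fz -2.1
at [ 0.4553 -0.0437  0.1609] yaw -100.8 F [-1.5 -5.  -2.1] w 19.0 t 21.05
(np.float64(0.45617733077335193), np.float64(-0.040846194030302624), 0.161, np.float64(257.8488078779435)) slide [0.0004, -0.003, -0.0001] rot [0.0, 0.0, 1.4]
```

Request:
{"api": "arm_command", "payload": {"plan": [{"slide":[0,-0.003,0],"rot":[0,0,1.43],"grip":0.005},{"slide":[0,-0.003,0],"rot":[0,0,1.43],"grip":0.005},{"slide":[0,-0.003,0],"rot":[0,0,1.43],"grip":0.005}]}}

```text
time: 21.3
tool_pos: [0.4559, -0.0403, 0.1609]
tool_rot: [0.0, 0.994, -0.106, -0.0]
force: [-1.9, -3.6, -2.7]
gripper_width: 0.21
gripper_force: 25.0
```

```bash
python3 - <<'E'
from h import *
q=lev()
E
```

```text
q 1.232 r 0.1199 z 0.1609 Ft -3.96 Fr 1.11 Fz -2.7
```

Request:
{"api": "arm_command", "payload": {"plan": [{"slide":[0,-0.003,0],"rot":[0,0,1.43],"grip":0.005},{"slide":[0,-0.003,0],"rot":[0,0,1.43],"grip":0.005},{"slide":[0,-0.003,0],"rot":[0,0,1.43],"grip":0.005}]}}

```text
time: 21.55
tool_pos: [0.4566, -0.0374, 0.1609]
tool_rot: [0.0, 0.993, -0.119, -0.0]
force: [-1.8, -3.8, -3.6]
gripper_width: 0.209
gripper_force: 25.0
```

```bash
python3 - <<'E'
from h import *
q=lev()
E
```

```text
q 1.257 r 0.1199 z 0.1609 Ft -4.12 Fr 0.84 Fz -3.6
```

```bash
python3 - <<'E'
from h import *
s=shot('scene','s9'); cv2.imwrite('pics/c9.png',cv2.resize(s['color'][200:360,280:500],None,fx=3,fy=3)); lev()
E
```

```text
q 1.257 r 0.1199 z 0.1609 Ft -3.98 Fr 1.67 Fz -3.8
```

View pics/c9.png

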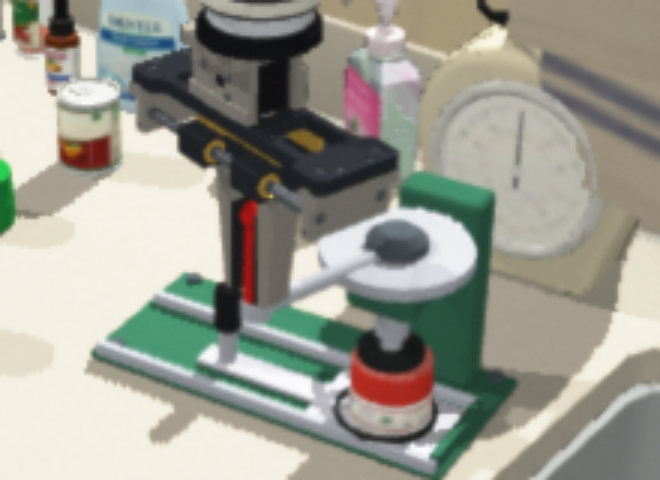

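The picture shows the pad down on the lid at (393,350), the pot upright in the seat, the tray home and the handle held at (250,250).

```bash
python3 -c "
from station import env
print(env.job_done())"
```

```text
the job is handed in; nothing more can be done
None
```

The job is handed in: the pot stands upright in the seat with the tray fully home, and the arm still holds the lever just past the third click (force drops near 0.80, 1.02 and 1.21 rad, held at about 1.26) with the pad pressing on the lid.

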